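Snap out the cookbook stand's leg, set it up and hold it for the book

TASK

The cookbook stand lies face down on the worktop with its leg folded in. Swing the leg out past its sprung centre until it snaps fully open, then lift the stand by the carrying grip at its top and ease it up and over, without letting it fall, until it leans back on its two front feet and the leg. Finish still gripping it there by the carrying grip, both feet and the leg on the worktop, so that it cannot tip while I lay the heavy book on it; leave the other things where they are.

Things in the scene. Friction and masses are not known exactly. Their poses are not given: they have to be found in the camera images.
- stand: Cookbook stand of 8 mm steel wire with a bamboo board, 0.6-0.8 kg, lying face down, leg uppermost. Origin: worktop height, straight below the line of the feet. Axes as it lies: z up, y level from the feet end to the grip end, x across (158 mm). Set up, it has turned 2.22 rad about +x (upright is 1.78), so it leans back 25 deg on the leg, board facing the stand's first +y, leg on the -y side.
- stand_handle (a point): Middle of the carrying grip at the top end: a round bar along the stand's x with a black sleeve (12 mm thick, 66 mm long) that turns freely on it, 30 mm behind the frame; carrying wires at x +-40 mm. Lying: at (0, 226, 35) mm in the stand's axes, board edge 54 mm away. A held sleeve lets the stand swing. Set up: 198 mm up, 122 mm behind the feet; when upright 232 mm up.
- stand_pivot (a point): Middle of the leg's hinge line, along the stand's x; at (0, 154, 32) mm in the stand's axes. (Room: a wall cabinet hangs 0.47 m above the worktop, beyond x = 0.6 m, so keep the wrist on the robot's side of the stand.)
- stand_leg_bar (a point): Middle of the leg's foot bar, along the stand's x: black rubber sleeve 12 mm thick, 76 mm long, between the leg's two wire arms (x +-50 mm), 167 mm from the hinge line. Folded: at (0, -9, 67) mm in the stand's axes, free 45 mm below and 50 mm to either side along y. Set up: its centre is 6 mm above the worktop, 172 mm behind the feet.
- stand_leg (a joint): Leg angle, rad: 0 folded, 1.047 open at its stop. Opening turns it about the stand's -x: the foot bar rises, then swings over towards the grip end. A toggle spring drives it to either end; its centre is 0.5 (about 0.6 with the leg's weight while the stand lies). Lifting the bar takes about 2 N at first.
- stand_foot_left (a point): Centre of the rubber foot (ball, radius 7 mm) at the bottom bend of a side wire; in the stand's axes at (-75, 0, 53) mm as it lies. Set up, its centre is 7 mm above the worktop.
- stand_foot_right (a point): The same at stand x = +75 mm. The book ledge runs 45 mm forward from the feet (down, as it lies): lying, the stand rests on the ledge's lip (y 8, z 0 mm) and its top bumpers (y 220, z 0). Lifted, it turns first about the ledge, whose front corner is at (y -10, z 9), then about the feet.
- pepper_mill: Dark wooden pepper mill, 58 mm across, 170 mm tall, upright. Origin under its centre. Leave it alone.
- onion: Brown onion, about 75 mm. Origin under its centre. Leave it alone.
- tin: Small food tin, 75 mm across, 58 mm tall. Origin under its centre. Leave it alone.
- cookbook: Grey closed cookbook, 200 x 140 x 29 mm, lying flat further back. Origin under its centre. Leave it alone.

How it is judged:
By the outcome, as a careful person would: the job done as asked, in the order asked, and still so for the second after the job is handed in, while the arm keeps its last pose, push and grip.
It also fails if it takes over 61 s, if anything falls off the work surface, if the arm or the gripper's body presses on something with over 40 N, if the wrist force passes 120 N, or if a joint passes its speed limit or range.

ROBOT

A 7-joint arm with a two-finger parallel gripper is mounted at the origin on a cart in front of the work surface, level with it; the furniture and walls round the work are solid. World frame = base frame: x ahead of the robot, y to its left, z up, the work surface at z = 0. Lengths are in m, angles in rad, forces in N, time in s.
With the tool pointing down it reaches from about 0.35 to 0.9 m from the base axis. Payload 8.1 kg.
Tool frame: the origin (TCP) lies midway between the tips of the shut fingers; the grasp point (between the pads) lies 19 mm behind it; z points along the fingers, y is the line along which they close (so a half turn about z gives the same grasp; the last joint's range is limited). The gripper opens to 92 mm and grips with 3 to 60 N. Pads are 19 mm wide; open, the fingers measure 130 mm over their backs; the gripper's body (75 mm by 190 mm) begins 47 mm behind the grasp point.
Start: joints at [1.125, 0.434, 0.025, 1.573, -0.012, 1.134, -0.075], TCP at [0.21, -0.589, 0.227] pointing down, gripper open.
Joint ranges: [-2.62, 2.62], [-0.44, 2.09], [-1.27, 1.32], [0.08, 2.57], [-1.32, 4.46], [0.12, 2], [-2.74, 2.74]. Speed limits (rad/s): [2.22, 2.22, 3.01, 3.01, 3.14, 3.14, 3.14].

INTERFACE

Orientations are given as a rotation vector (axis times angle).
In Python, from cell import arm gives the robot as it stands.
- The arm moves only by the tool send_rows, never from a script. Its argument "increments" is a list of rows, each a list of 3 entries, a list of its own where there are three numbers: the finger opening in cm, from 0 to 9.18, then the shift along the tool's x, y, z in cm, then the turn, a rotation vector about the tool's x, y, z in rad. A call has 1 to 5 rows; each row shifts and turns the commanded pose from where the row before left it, along the tool's axes as they then stand; what a row does not reach is not made up. A row lasts 1/10 s, in which the tool goes at most 50 mm and 8.59 degrees, less where a joint would pass 70% of its speed; a pose out of reach is approached as far as the arm can. A call is refused whole if a number of a shift passes 5 or a number of a turn 0.15, either way. A call with a gripper value outside its range is refused whole. The fingers move at their own pace and stop on an object; "force" is the grip in N (left out, the last holds). Time passes only in rows, so rows that do not move let the fingers close. It gives the time, the measured TCP pose, the force, the opening and the grip force at its end, in the units of the state.
- arm.observe(): the state, without advancing time (a new reading comes with each control period).
- arm.get_image(name): name is "scene" or "top"; returns the picture (420x560x3 uint8, red, green, blue); there is no depth.
- arm.camera_params(name): a dict with "camera_matrix" (3x3 intrinsics, pixels), "k1" (the pictures are not rectified: a ray, as slopes to the right and down, at radius r is drawn at 1 + k1 r^2 times it, then the intrinsics apply), "R" (3x3) and "t" (3): a world point X has camera coordinates R X + t. Camera axes: x right, y down, z forward; pixel columns grow to the right and rows downward; lengths in m; the calibration is good to about 2 mm. A picture is of the moment at which its call begins. camera_params takes no time and is no camera call.
- arm.sign_off(): hands the job in; it is judged then, once.
The state is a dict: "clock": time; "joints": joint angles; "dq": joint speeds; "joint_efforts": joint torques, N m; "position": TCP position; "ee_rot": TCP orientation; "force": force on the tool from outside, world axes, zero at the start; "ft_torque": the same for the moment, N m; "width": opening from 0.0 (shut) to 1.0 (fully open); "gripper_force": force on a finger pad.
Only numpy, scipy, OpenCV 4.12 (cv2) and the standard library are available. Lean on these libraries where they do the work, as an engineer would, in place of code of your own. Each camera call takes 0.05 s, during which the arm holds its last target. There are 200 camera calls.

## Working session

There is one attempt and no reset: what is moved stays moved. The work goes in short steps, Python scripts to look and compute and a tool call to move; the robot and the scene stay as the last step left them, time stands still between calls to the robot, and variables do not carry over. Pictures are saved under pics/ and viewed, at most 10 in all, crops included, and the job is handed in when it is done.

Besides the shell and the picture viewer there is one more tool, called after "Request:" as a command line: name --argument value ..., lists and objects as JSON in quotes. send_rows: Moves the arm, as the interface text tells. Its arguments: {"type":"object","properties":{"increments":{"type":"array"},"force":{"type":"number"}},"required":["increments"]}

```bash
ls; mkdir -p pics
python3 - <<'E'
from cell import arm
import cv2,numpy as np
np.set_printoptions(precision=4,suppress=True)
for n in("scene","top"):
    cv2.imwrite(f"pics/{n}0.png",arm.get_image(n)[:,:,::-1])
    p=arm.camera_params(n);print(n,p, "pos",-np.array(p["R"]).T@np.array(p["t"]))
print(arm.observe())
E
```

```text
pics
scene {'camera_matrix': array([[478.9716,   0.    , 263.3111],
       [  0.    , 478.9716, 204.5971],
       [  0.    ,   0.    ,   1.    ]]), 'k1': 0.00852026206505098, 'R': array([[ 0.7985, -0.6018, -0.0138],
       [-0.5404, -0.7067, -0.4567],
       [ 0.2651,  0.3721, -0.8895]]), 't': array([-0.429 ,  0.4292,  0.9419])} pos [ 0.3249 -0.3053  1.0279]
top {'camera_matrix': array([[464.449 ,   0.    , 280.5601],
       [  0.    , 464.449 , 211.4445],
       [  0.    ,   0.    ,   1.    ]]), 'k1': -0.13731231695040816, 'R': array([[-0.0286, -0.9993,  0.026 ],
       [-0.9909,  0.0249, -0.132 ],
       [ 0.1312, -0.0296, -0.9909]]), 't': array([0.0801, 0.6277, 1.0035])} pos [0.4926 0.094  1.0751]
{'clock': 0.1, 'joints': array([ 1.1254,  0.4351,  0.025 ,  1.574 , -0.0116,  1.134 , -0.0751]), 'dq': array([ 0.0009, -0.002 ,  0.0001, -0.0016, -0.0008,  0.0008,  0.0023]), 'joint_efforts': array([  0.0034, -66.9127,   0.9883, -31.5148,  -0.0605,   0.0374,
         0.    ]), 'position': array([ 0.2099, -0.5882,  0.226 ]), 'ee_rot': array([-3.0942, -0.5355,  0.0006]), 'force': array([-0.1557,  0.058 ,  0.0738]), 'ft_torque': array([-0.0041,  0.017 ,  0.0148]), 'gripper_force': 0.0, 'width': 1.0001949978302107}
```

View pics/scene0.png

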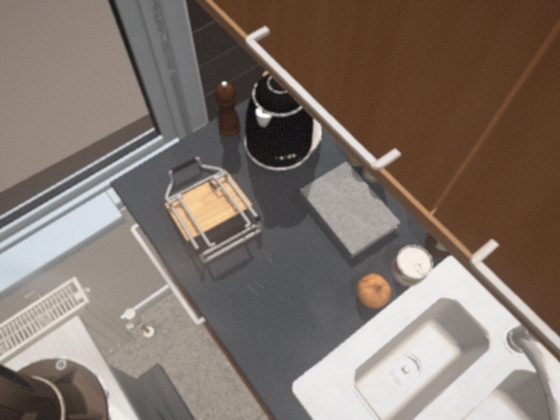

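View pics/top0.png

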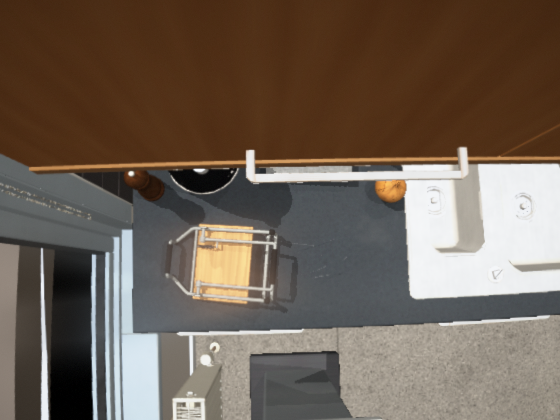

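Both views show the stand on the left. Its grip end (top view about col 172) points to world +y, and its foot end is at about col 272. The mill is at (150,185), the onion at (390,188). I'll crop and enlarge the stand next.

Run:
```python
import cv2,numpy as np
a=cv2.imread("pics/scene0.png")[145:275,150:280];b=cv2.imread("pics/top0.png")[210:320,155:295]
a=cv2.resize(a,(520,520),interpolation=cv2.INTER_CUBIC);b=cv2.resize(b,(700,550),interpolation=cv2.INTER_CUBIC)
def g(i,x0,y0,s):
    for k in range(0,i.shape[1],20*s):cv2.putText(i,str(x0+k//s),(k,10),0,.4,(0,0,255),1);i[:6,k]=(0,0,255)
    for k in range(0,i.shape[0],20*s):cv2.putText(i,str(y0+k//s),(0,k+4),0,.4,(0,0,255),1)
    return i
cv2.imwrite("pics/ca.png",np.clip(g(a,150,145,4)*1.3,0,255));cv2.imwrite("pics/cb.png",np.clip(g(b,155,210,5)*1.3,0,255))
```

```text
[ WARN:0@0.019] global loadsave.cpp:1063 imwrite_ Unsupported depth image for selected encoder is fallbacked to CV_8U.
```

View pics/ca.png

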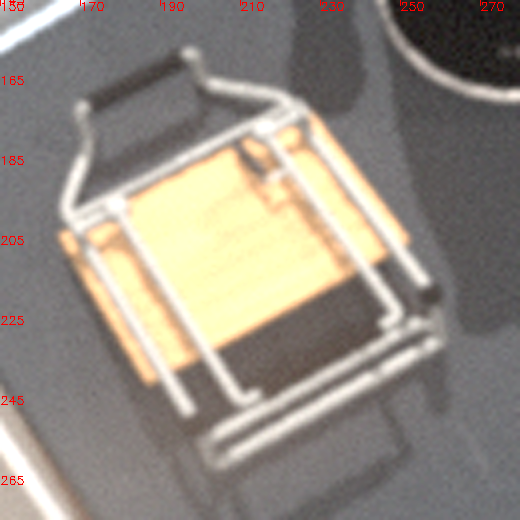

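View pics/cb.png

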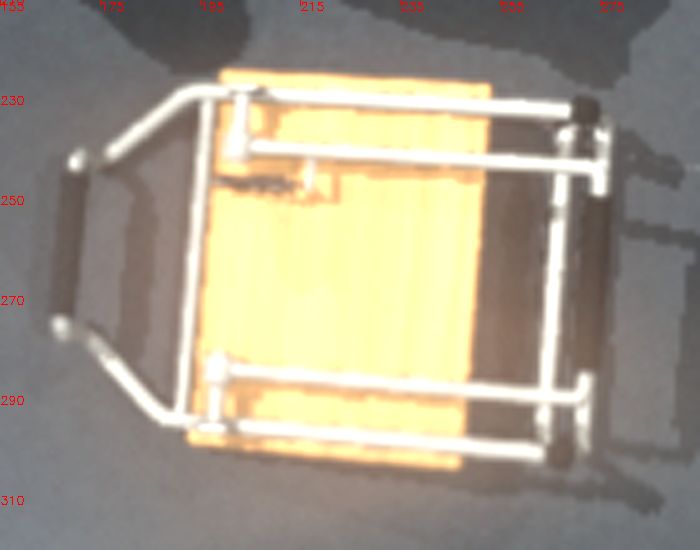

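```bash
cat > h.py <<'E'
import numpy as np,cv2
from cell import arm
np.set_printoptions(precision=4,suppress=True)
def ray(n,uv,z):
    p=arm.camera_params(n);R=np.array(p["R"]);t=np.array(p["t"])
    u=cv2.undistortPoints(np.array([[uv]],float),np.array(p["camera_matrix"]),np.array([p["k1"],0,0,0,0.]))[0,0]
    c=-R.T@t;d=R.T@np.r_[u,1];return c+d*(z-c[2])/d[2]
def proj(n,X):
    p=arm.camera_params(n);r=cv2.Rodrigues(np.array(p["R"]))[0]
    return cv2.projectPoints(np.atleast_2d(np.array(X,float)),r,np.array(p["t"]),np.array(p["camera_matrix"]),np.array([p["k1"],0,0,0,0.]))[0][:,0]
E
python3 - <<'E'
from h import *
from scipy.spatial.transform import Rotation as Ro
P={'handle':((0,226,35),(168.3,259),(184.5,165)),'bar':((0,-9,67),(274,267),None),'fr':((75,0,53),(272,232),(257.5,218)),'fl':((-75,0,53),(267,300.6),None)}
L=[];W=[]
for k,(s,t,c) in P.items():
    for n,uv in(('top',t),('scene',c)):
        if uv is None: continue
        w=ray(n,uv,s[2]/1e3);print(k,n,w);L.append(np.array(s)/1e3);W.append(w)
L=np.array(L);W=np.array(W)
a=L[:,:2]-L[:,:2].mean(0);b=W[:,:2]-W[:,:2].mean(0)
th=np.arctan2((a[:,0]*b[:,1]-a[:,1]*b[:,0]).sum(),(a*b).sum())
R=np.array([[np.cos(th),-np.sin(th)],[np.sin(th),np.cos(th)]])
o=W[:,:2].mean(0)-R@L[:,:2].mean(0)
print("yaw",th,"origin",o);print((W[:,:2]-(L[:,:2]@R.T+o))*1e3)
for q in[(0,226),(0,154),(0,-9),(0,158)]:print(q,o+R@np.array(q)/1e3)
print("mill",ray('top',(157,190),0.0),"ee",Ro.from_rotvec(arm.observe()['ee_rot']).as_matrix())
E
```

```text
handle top [0.5294 0.3172 0.035 ]
handle scene [0.5334 0.3136 0.035 ]
bar top [0.5055 0.0816 0.067 ]
fr top [0.5827 0.0838 0.053 ]
fr scene [0.5845 0.0833 0.053 ]
fl top [0.4332 0.0986 0.053 ]
yaw -0.10280962490790198 origin [0.5081 0.0909]
[[-1.8837  1.5381]
 [ 2.0659 -2.081 ]
 [-1.6743 -0.3123]
 [ 0.0006  0.5927]
 [ 1.8063  0.1829]
 [-0.3148  0.0797]]
(0, 226) [0.5313 0.3157]
(0, 154) [0.5239 0.244 ]
(0, -9) [0.5072 0.0819]
(0, 158) [0.5243 0.248 ]
mill [0.6933 0.3519 0.    ] ee [[ 0.9418  0.336  -0.0006]
 [ 0.336  -0.9418  0.0013]
 [-0.0001 -0.0014 -1.    ]]
```

Run:
```python
from h import *
for z in(0,.05,.1,.2):
    print(z,"inner",ray('top',(133,250),z)[:2],ray('top',(133,325),z)[:2],ray('scene',(118,187),z)[:2],ray('scene',(170,150),z)[:2],"outer",ray('top',(118,300),z)[:2])
a=cv2.imread("pics/scene0.png")[60:300,0:240];b=cv2.imread("pics/top0.png")[140:380,60:220]
cv2.imwrite("pics/cw.png",np.hstack([cv2.resize(a,None,fx=2,fy=2),cv2.resize(b,None,fx=2,fy=2)]))
```

```text
0 inner [0.5532 0.4079] [0.3807 0.4082] [0.3756 0.3817] [0.5356 0.3963] outer [0.4383 0.4432]
0.05 inner [0.5504 0.3933] [0.3859 0.3936] [0.3731 0.3482] [0.5254 0.3622] outer [0.4408 0.427 ]
0.1 inner [0.5476 0.3787] [0.3911 0.379 ] [0.3706 0.3148] [0.5151 0.3281] outer [0.4433 0.4107]
0.2 inner [0.5419 0.3495] [0.4015 0.3498] [0.3657 0.248 ] [0.4946 0.2598] outer [0.4484 0.3783]
```

View pics/cw.png

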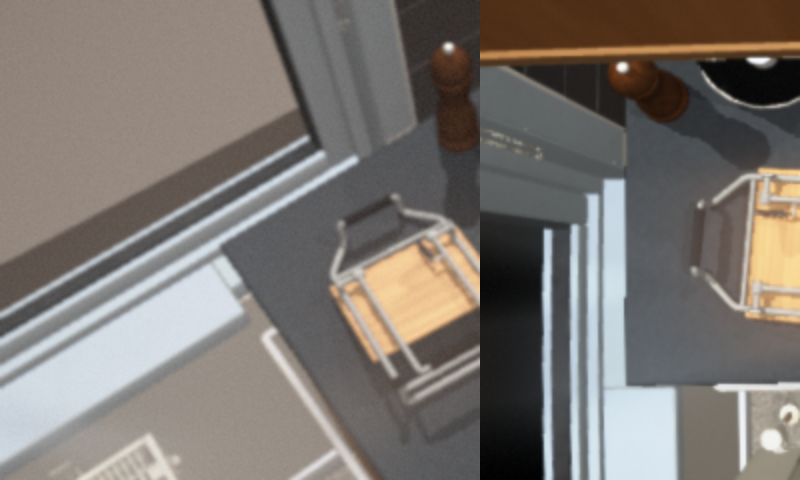

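The counter's left edge is at y≈0.408, with the window rail beyond it. The gripper body would come close to that at the grip, so I'll grip the leg bar and slide the stand about 50 mm towards -y first.

```bash
cat >> h.py <<'E'
from scipy.spatial.transform import Rotation as Ro,Slerp
YAW=-0.103;O=np.array([.508,.091])
ex=np.array([np.cos(YAW),np.sin(YAW),0]);ey=np.array([-np.sin(YAW),np.cos(YAW),0]);ez=np.array([0,0,1.])
def W(y,z,x=0,o=None):  # stand mm -> world
    o=O if o is None else o
    return np.r_[o,0]+(ex*x+ey*y+ez*z)/1e3
def RT(ly=0,lr=0): # tool rotation: body leaning ly to +stand y, lr towards robot
    R0=np.c_[ex,-ey,-ez]
    up=ey*np.sin(ly)+ez*np.cos(ly); ty=-(ey*np.cos(ly)-ez*np.sin(ly))
    R=np.c_[ex,ty,-up]
    return Ro.from_rotvec(ty*lr).as_matrix()@R if (Ro.from_rotvec(ty*lr).as_matrix()@-R[:,2]*1)[0]< -R[0,2] else Ro.from_rotvec(-ty*lr).as_matrix()@R
def plan(targets,R_from=None,p_from=None,back=.019):
    """targets: (grasp point, R, rows, opening cm); prints rows"""
    s=arm.observe();p=s['position'] if p_from is None else p_from
    R=Ro.from_rotvec(s['ee_rot']).as_matrix() if R_from is None else R_from
    for g,R1,n,op in targets:
        p1=g+R1[:,2]*back;sl=Slerp([0,1],Ro.from_matrix([R,R1]));out=[];ps=p
        for i in range(1,n+1):
            pn=ps+(p1-ps)*i/n;Rn=sl(i/n).as_matrix()
            d=R.T@(pn-p)*100;w=Ro.from_matrix(R.T@Rn).as_rotvec()
            out.append([op,[round(float(v),2) for v in d],[round(float(v),3) for v in w]])
            p,R=pn,Rn
        if n>1 and np.allclose(out[0][1],out[-1][1],atol=.02) and np.allclose(out[0][2],out[-1][2],atol=.002):print(n,"x",out[0])
        else:
            for r in out:print(r)
        print("->TCP",p)
E
python3 - <<'E'
from h import *
R=RT(0,.25);print(R)
plan([(W(-9,170),R,18,4.4),(W(-9,67),R,5,4.4)])
E
```

```text
[[ 0.9638 -0.1028  0.2461]
 [-0.0996 -0.9947 -0.0254]
 [ 0.2474  0.     -0.9689]]
[4.4, [2.83, -2.94, 0.42], [-0.003, 0.014, 0.025]]
[4.4, [2.75, -3.01, 0.45], [-0.003, 0.014, 0.025]]
[4.4, [2.67, -3.08, 0.47], [-0.003, 0.014, 0.025]]
[4.4, [2.59, -3.15, 0.5], [-0.003, 0.014, 0.025]]
[4.4, [2.5, -3.21, 0.52], [-0.003, 0.014, 0.025]]
[4.4, [2.41, -3.27, 0.55], [-0.003, 0.014, 0.025]]
[4.4, [2.33, -3.33, 0.57], [-0.003, 0.014, 0.025]]
[4.4, [2.23, -3.39, 0.59], [-0.003, 0.014, 0.025]]
[4.4, [2.14, -3.45, 0.61], [-0.003, 0.014, 0.025]]
[4.4, [2.05, -3.5, 0.63], [-0.003, 0.014, 0.025]]
[4.4, [1.95, -3.55, 0.64], [-0.003, 0.014, 0.025]]
[4.4, [1.86, -3.6, 0.66], [-0.003, 0.014, 0.025]]
[4.4, [1.76, -3.65, 0.67], [-0.003, 0.014, 0.025]]
[4.4, [1.66, -3.69, 0.68], [-0.003, 0.014, 0.025]]
[4.4, [1.56, -3.73, 0.69], [-0.003, 0.014, 0.025]]
[4.4, [1.46, -3.77, 0.7], [-0.003, 0.014, 0.025]]
[4.4, [1.35, -3.81, 0.71], [-0.003, 0.014, 0.025]]
[4.4, [1.25, -3.84, 0.71], [-0.003, 0.014, 0.025]]
->TCP [0.5118 0.0816 0.1516]
5 x [4.4, [-0.51, 0.0, 2.0], [-0.0, 0.0, -0.0]]
->TCP [0.5118 0.0816 0.0486]
```

Request:
send_rows --increments '[[4.4, [2.8, -2.95, 0.4], [-0.003, 0.014, 0.025]], [4.4, [2.75, -3, 0.45], [-0.003, 0.014, 0.025]], [4.4, [2.7, -3.1, 0.45], [-0.003, 0.014, 0.025]], [4.4, [2.6, -3.15, 0.5], [-0.003, 0.014, 0.025]], [4.4, [2.5, -3.2, 0.5], [-0.003, 0.014, 0.025]]]'

```text
clock: 0.6
position: [0.2945, -0.4007, 0.2062]
ee_rot: [3.119, 0.339, 0.113]
force: [0.3, 0.5, 0.4]
width: 0.617
gripper_force: 0.0
```

Request:
send_rows --increments '[[4.4, [2.4, -3.25, 0.55], [-0.003, 0.014, 0.025]], [4.4, [2.3, -3.3, 0.55], [-0.003, 0.014, 0.025]], [4.4, [2.25, -3.4, 0.6], [-0.003, 0.014, 0.025]], [4.4, [2.15, -3.45, 0.6], [-0.003, 0.014, 0.025]], [4.4, [2.05, -3.5, 0.6], [-0.003, 0.014, 0.025]]]'

```text
clock: 1.1
position: [0.3786, -0.2155, 0.1865]
ee_rot: [3.125, 0.142, 0.224]
force: [1.3, -1.1, -0.0]
width: 0.477
gripper_force: 0.0
```

Request:
send_rows --increments '[[4.4, [1.95, -3.55, 0.65], [-0.003, 0.014, 0.025]], [4.4, [1.85, -3.6, 0.65], [-0.003, 0.014, 0.025]], [4.4, [1.75, -3.65, 0.65], [-0.003, 0.014, 0.025]], [4.4, [1.65, -3.7, 0.7], [-0.003, 0.014, 0.025]], [4.4, [1.55, -3.7, 0.7], [-0.003, 0.014, 0.025]]]'

```text
clock: 1.6
position: [0.4631, -0.03, 0.1665]
ee_rot: [3.115, -0.055, 0.335]
force: [0.3, -0.8, 0.7]
width: 0.48
gripper_force: 0.0
```

Request:
send_rows --increments '[[4.4, [1.45, -3.8, 0.7], [-0.003, 0.014, 0.025]], [4.4, [1.35, -3.8, 0.7], [-0.003, 0.014, 0.025]], [4.4, [1.25, -3.85, 0.7], [-0.003, 0.014, 0.025]], [4.4, [0, 0, 0], [0, 0, 0]], [4.4, [0, 0, 0], [0, 0, 0]]]'

```text
clock: 2.1
position: [0.5133, 0.0813, 0.1545]
ee_rot: [3.102, -0.166, 0.397]
force: [-0.4, -0.2, -0.1]
width: 0.479
gripper_force: 0.0
```

Run:
```python
from h import *
R=RT(0,.25)
s=arm.observe();print(s['clock'],s['position'],s['joints'],s['width']*9.2)
plan([(W(-9,110),R,2,4.4),(W(-9,67),R,3,4.4)])
g=arm.get_image("top");cv2.imwrite("pics/t1.png",cv2.resize(g[180:340,150:330,::-1],None,fx=4,fy=3.7))
```

```text
2.1 [0.5133 0.0813 0.1545] [-0.0708  0.2465 -0.3118  2.1116  0.339   0.5911 -2.3059] 4.40273555015059
2 x [4.4, [-0.87, 0.01, 3.02], [-0.001, -0.002, -0.002]]
->TCP [0.5118 0.0816 0.0916]
3 x [4.4, [-0.35, -0.0, 1.39], [0.0, 0.0, 0.0]]
->TCP [0.5118 0.0816 0.0486]
```

View pics/t1.png

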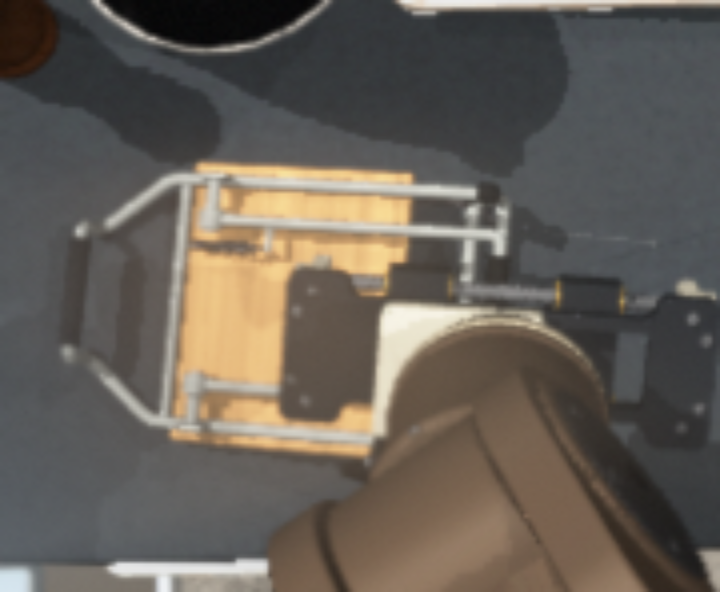

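The fingers (crop cols ~420 and ~590) straddle the leg bar (~500), so I'm descending.

Request:
send_rows --increments '[[4.4, [-0.9, 0, 3], [0, 0, 0]], [4.4, [-0.9, 0, 3], [0, 0, 0]], [4.4, [-0.35, 0, 1.4], [0, 0, 0]], [4.4, [-0.35, 0, 1.4], [0, 0, 0]], [4.4, [-0.35, 0, 1.4], [0, 0, 0]]]' --force 15

```text
clock: 2.65
position: [0.5116, 0.0785, 0.0486]
ee_rot: [3.1, -0.175, 0.398]
force: [0.4, 0.4, 0.2]
width: 0.479
gripper_force: 0.0
```

Request:
send_rows --increments '[[4.4, [0, 0, 0], [0, 0, 0]], [0.5, [0, 0, 0], [0, 0, 0]], [0.5, [0, 0, 0], [0, 0, 0]], [0.5, [0, 0, 0], [0, 0, 0]], [0.5, [0, 0, 0], [0, 0, 0]]]' --force 15

```text
clock: 3.15
position: [0.5124, 0.0806, 0.0498]
ee_rot: [3.101, -0.171, 0.4]
force: [-0.5, 1.0, -0.5]
width: 0.185
gripper_force: 1.3
```

Request:
send_rows --increments '[[0.5, [0, 0, 0], [0, 0, 0]], [0.5, [0, 0, 0], [0, 0, 0]], [0.5, [0, 0, 0], [0, 0, 0]]]' --force 15

```text
clock: 3.45
position: [0.5125, 0.081, 0.0495]
ee_rot: [3.102, -0.17, 0.4]
force: [-0.3, 0.6, 3.7]
width: 0.124
gripper_force: 15.0
```

Request:
send_rows --increments '[[0.5, [0, 0.7, 0], [0, 0, 0]], [0.5, [0, 1.1, 0], [0, 0, 0]], [0.5, [0, 1.4, 0], [0, 0, 0]], [0.5, [0, 1.1, 0], [0, 0, 0]], [0.5, [0, 0.7, 0], [0, 0, 0]]]'

```text
clock: 3.95
position: [0.5075, 0.0324, 0.0494]
ee_rot: [3.104, -0.168, 0.402]
force: [0.1, 7.7, 2.7]
width: 0.122
gripper_force: 15.0
```

Run:
```python
from h import *
im=arm.get_image("top");s=arm.observe();print(s['position'],s['force'])
# board left edge centroid of yellow mask shift & sleeve
im0=cv2.imread("pics/top0.png")[:,:,::-1]
for a in(im0,im):
    r=a.astype(int);m=((r[:,:,0]-r[:,:,2]>60)&(r[:,:,0]>150)).astype(np.uint8);m[:,300:]=0;m[:215]=0;m[310:]=0
    ys,xs=np.nonzero(m);print(m.sum(),[int(xs[ys==k].min()) for k in(240,255,270,285)])
# plan the leg arc
p=s['position'];R=Ro.from_rotvec(s['ee_rot']).as_matrix()
from math import *
prev=None
for i in range(0,12):
    th=i*.0952;a=atan2(35,-163)-th
    P=np.array([167*cos(a),167*sin(a)])
    if prev is not None:
        d=P-prev;w=(ey*d[0]+ez*d[1])/10;print(round(th,3),R.T@w)
    prev=P
```

```text
[0.5072 0.0305 0.0494] [ 0.6621 -2.865   6.3972]
3328 [198, 196, 195, 194]
2618 [220, 219, 217, 216]
0.095 [ 0.3876 -0.4144 -1.4845]
0.19 [ 0.3749 -0.5584 -1.4399]
0.286 [ 0.3589 -0.6973 -1.3823]
0.381 [ 0.3396 -0.8299 -1.3121]
0.476 [ 0.3173 -0.9549 -1.2301]
0.571 [ 0.292  -1.0714 -1.1369]
0.666 [ 0.2642 -1.1781 -1.0335]
0.762 [ 0.2339 -1.2741 -0.9206]
0.857 [ 0.2015 -1.3587 -0.7995]
0.952 [ 0.1673 -1.4309 -0.671 ]
1.047 [ 0.1316 -1.4901 -0.5366]
```

The stand followed by about 50 mm. Now the leg arc.

Request:
send_rows --increments '[[0.5, [0.2, -0.2, -0.75], [0, 0, 0]], [0.5, [0.2, -0.2, -0.75], [0, 0, 0]], [0.5, [0.35, -0.55, -1.45], [0, 0, 0]], [0.5, [0.35, -0.7, -1.4], [0, 0, 0]], [0.5, [0.35, -0.85, -1.3], [0, 0, 0]]]' --force 18

```text
clock: 4.5
position: [0.5081, 0.0548, 0.1081]
ee_rot: [3.1, -0.172, 0.396]
force: [-0.4, -3.7, 0.8]
width: 0.126
gripper_force: 18.0
```

Request:
send_rows --increments '[[0.5, [0.3, -0.95, -1.25], [0, 0, 0]], [0.5, [0.3, -1.05, -1.15], [0, 0, 0]], [0.5, [0.25, -1.2, -1.05], [0, 0, 0]], [0.5, [0.25, -1.25, -0.9], [0, 0, 0]], [0.5, [0.2, -1.35, -0.8], [0, 0, 0]]]'

```text
clock: 5.0
position: [0.5148, 0.1129, 0.1621]
ee_rot: [3.1, -0.172, 0.399]
force: [-0.7, -1.5, 2.2]
width: 0.127
gripper_force: 18.0
```

Request:
send_rows --increments '[[0.5, [0.15, -1.45, -0.65], [0, 0, 0]], [0.5, [0.1, -1, -0.35], [0, 0, 0]], [0.5, [0, 0, 0], [0, 0, 0]]]'

```text
clock: 5.3
position: [0.5181, 0.1404, 0.1729]
ee_rot: [3.103, -0.167, 0.403]
force: [-1.6, -2.2, 7.9]
width: 0.12
gripper_force: 18.0
```

Run:
```python
from h import *
s=arm.observe();p=s['position'];R=Ro.from_rotvec(s['ee_rot']).as_matrix()
g=p-R[:,2]*.019;print("grasp",g,s['force'],s['width']*92,s['joints'])
o=O-.0505*ey[:2];print("expected open",W(103,191,0,o),"in stand",(g-W(0,0,0,o))@np.c_[ex,ey,ez]*1e3)
g=arm.get_image("scene");cv2.imwrite("pics/s2.png",cv2.resize(g[100:310,120:330,::-1],None,fx=2.8,fy=2.8))
```

```text
grasp [0.5132 0.1408 0.1913] [-1.5539 -2.2036  7.9325] 11.06816747230176 [-0.1483  0.256  -0.3664  2.0454  0.3761  0.6718 -2.4461]
expected open [0.5134 0.1432 0.191 ] in stand [  0.0871 100.5856 191.2878]
```

View pics/s2.png

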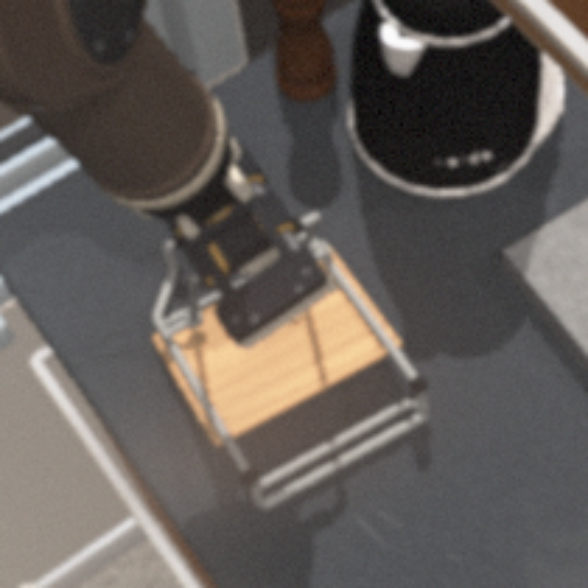

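The leg is at its stop, with the bar within 3 mm of its expected open position. I'll release it and back out, then turn the wrist by a half turn, since joint 7 is close to its limit.

Request:
send_rows --increments '[[4.6, [0, 0, 0], [0, 0, 0]], [4.6, [0, 0, 0], [0, 0, 0]], [4.6, [0, 0, 0], [0, 0, 0]], [4.6, [0, 0, -1.5], [0, 0, 0]], [4.6, [0, 0, -3], [0, 0, 0]]]'

```text
clock: 5.85
position: [0.5046, 0.1377, 0.2128]
ee_rot: [3.1, -0.171, 0.391]
force: [-0.0, 0.5, 0.0]
width: 0.48
gripper_force: 0.0
```

Request:
send_rows --increments '[[4.6, [0, 0, -3], [0, 0, 0]], [4.6, [0, 0, -3], [0, 0, 0.1]], [4.6, [0, 0, 0], [0, 0, 0.1]]]'

```text
clock: 6.15
position: [0.4917, 0.1412, 0.2765]
ee_rot: [-3.059, 0.483, -0.404]
force: [0.5, 0.9, 0.5]
width: 0.497
gripper_force: 0.0
```

```bash
sed -i 's/^O=.*//; s/O=np.array(\[.508,.091\])/O=np.array([.508-.0052,.091-.0502])/' h.py
python3 - <<'E'
from h import *
s=arm.observe();print(s['clock'],s['position'],s['joints'])
g=arm.get_image("top");cv2.imwrite("pics/t3.png",cv2.resize(g[180:340,150:330,::-1],None,fx=4,fy=3.7))
print("handle",W(226,35),proj('top',[W(226,35),W(226,35,33),W(226,35,-33),W(103,191,38),W(103,191,-38)]))
E
```

```text
6.15 [0.4917 0.1412 0.2765] [-0.1243  0.0982 -0.3892  1.9458  0.2325  0.8999 -2.5182]
handle [0.526  0.2656 0.035 ] [[191.2216 260.017 ]
 [192.6117 245.2972]
 [189.8486 274.8163]
 [243.7979 242.8645]
 [240.481  282.9581]]
```

View pics/t3.png

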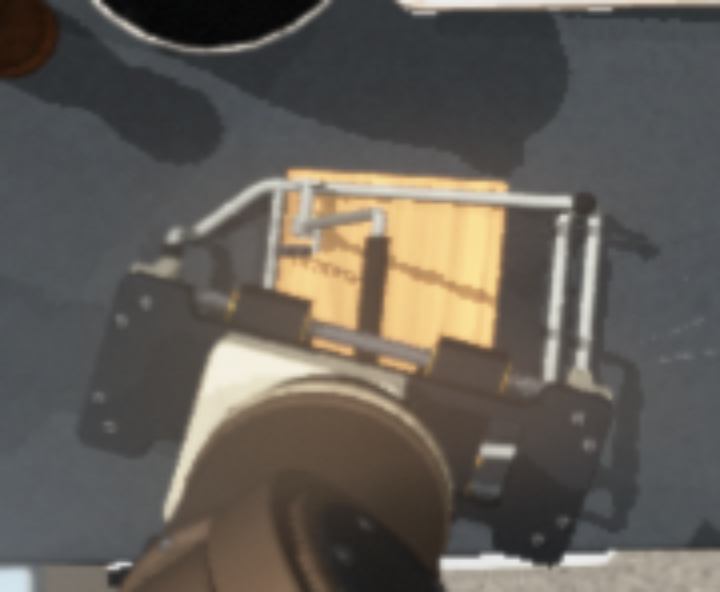

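Leg open: its bar is at top px (243,252), as predicted. A positive turn lowers joint 7, so the half turn has to be negative.

Request:
send_rows --increments '[[4.6, [0, 0, 0], [0, 0, -0.149]], [4.6, [0, 0, 0], [0, 0, -0.149]], [4.6, [0, 0, 0], [0, 0, -0.149]], [4.6, [0, 0, 0], [0, 0, -0.149]], [4.6, [0, 0, 0], [0, 0, -0.149]]]'

```text
clock: 6.7
position: [0.4905, 0.1397, 0.2717]
ee_rot: [2.965, 0.669, 0.368]
force: [-0.6, 1.1, -0.6]
width: 0.5
gripper_force: 0.0
```

Request:
send_rows --increments '[[4.6, [0, 0, 0], [0, 0, -0.149]], [4.6, [0, 0, 0], [0, 0, -0.149]], [4.6, [0, 0, 0], [0, 0, -0.149]], [4.6, [0, 0, 0], [0, 0, -0.149]], [4.6, [0, 0, 0], [0, 0, -0.149]]]'

```text
clock: 7.2
position: [0.4905, 0.1397, 0.2717]
ee_rot: [2.457, 1.66, 0.291]
force: [-0.7, 0.1, -0.5]
width: 0.501
gripper_force: 0.0
```

Request:
send_rows --increments '[[4.6, [0, 0, 0], [0, 0, -0.149]], [4.6, [0, 0, 0], [0, 0, -0.149]], [4.6, [0, 0, 0], [0, 0, -0.149]], [4.6, [0, 0, 0], [0, 0, -0.149]], [4.6, [0, 0, 0], [0, 0, -0.149]]]'

```text
clock: 7.7
position: [0.4905, 0.1397, 0.2717]
ee_rot: [1.655, 2.399, 0.18]
force: [-0.2, 0.7, -0.0]
width: 0.502
gripper_force: 0.0
```

Request:
send_rows --increments '[[4.6, [0, 0, 0], [0, 0, -0.149]], [4.6, [0, 0, 0], [0, 0, -0.149]], [4.6, [0, 0, 0], [0, 0, -0.149]], [4.6, [0, 0, 0], [0, 0, -0.149]], [4.6, [0, 0, 0], [0, 0, -0.149]]]'

```text
clock: 8.2
position: [0.4905, 0.1397, 0.2717]
ee_rot: [0.663, 2.813, 0.049]
force: [-0.1, 0.8, -0.7]
width: 0.501
gripper_force: 0.0
```

Run:
```python
from h import *
s=arm.observe();print(s['clock'],s['position'],s['joints'])
R=RT(.2,.12)@np.diag([-1,-1,1]);print(R)
plan([(W(226,180),R,10,4.4),(W(226,70),R,5,4.4),(W(226,35),R,3,4.4)])
```

```text
8.2 [0.4905 0.1397 0.2717] [ 0.1301  0.1355 -0.6717  1.9344  0.2944  0.913   0.4204]
[[-0.99    0.1008  0.0988]
 [ 0.0784  0.9749 -0.2085]
 [-0.1173 -0.1987 -0.973 ]]
[4.4, [0.48, 1.16, 1.13], [0.022, 0.01, -0.04]]
[4.4, [0.42, 1.2, 1.11], [0.022, 0.01, -0.04]]
[4.4, [0.36, 1.24, 1.09], [0.022, 0.01, -0.04]]
[4.4, [0.3, 1.27, 1.06], [0.022, 0.01, -0.04]]
[4.4, [0.24, 1.31, 1.04], [0.022, 0.01, -0.04]]
[4.4, [0.18, 1.34, 1.01], [0.022, 0.01, -0.04]]
[4.4, [0.11, 1.37, 0.98], [0.022, 0.01, -0.04]]
[4.4, [0.05, 1.39, 0.95], [0.022, 0.01, -0.04]]
[4.4, [-0.02, 1.41, 0.92], [0.022, 0.01, -0.04]]
[4.4, [-0.08, 1.43, 0.89], [0.022, 0.01, -0.04]]
->TCP [0.5279 0.2616 0.1615]
5 x [4.4, [0.26, 0.44, 2.14], [-0.0, -0.0, -0.0]]
->TCP [0.5279 0.2616 0.0515]
3 x [4.4, [0.14, 0.23, 1.14], [0.0, 0.0, 0.0]]
->TCP [0.5279 0.2616 0.0165]
```

Request:
send_rows --increments '[[4.4, [0.5, 1.15, 1.1], [0.022, 0.01, -0.04]], [4.4, [0.4, 1.2, 1.1], [0.022, 0.01, -0.04]], [4.4, [0.35, 1.25, 1.1], [0.022, 0.01, -0.04]], [4.4, [0.3, 1.25, 1.05], [0.022, 0.01, -0.04]], [4.4, [0.25, 1.3, 1.05], [0.022, 0.01, -0.04]]]'

```text
clock: 8.7
position: [0.5098, 0.2008, 0.2166]
ee_rot: [0.412, 2.931, -0.128]
force: [0.8, -0.3, 0.5]
width: 0.481
gripper_force: 0.0
```

Request:
send_rows --increments '[[4.4, [0.2, 1.35, 1], [0.022, 0.01, -0.04]], [4.4, [0.1, 1.35, 1], [0.022, 0.01, -0.04]], [4.4, [0.05, 1.4, 0.95], [0.022, 0.01, -0.04]], [4.4, [0, 1.4, 0.9], [0.022, 0.01, -0.04]], [4.4, [-0.1, 1.45, 0.9], [0.022, 0.01, -0.04]]]'

```text
clock: 9.2
position: [0.5287, 0.2619, 0.1615]
ee_rot: [0.138, 3.018, -0.311]
force: [0.5, -0.5, -0.7]
width: 0.48
gripper_force: 0.0
```

Request:
send_rows --increments '[[4.4, [0, 0, 0], [0, 0, 0]], [4.4, [0, 0, 0], [0, 0, 0]]]'

```text
clock: 9.4
position: [0.5284, 0.2617, 0.162]
ee_rot: [0.141, 3.018, -0.309]
force: [-0.1, -0.1, 0.3]
width: 0.478
gripper_force: 0.0
```

Run:
```python
from h import *
s=arm.observe();print(s['clock'],s['position'],s['joints'],s['force'])
R=RT(.2,.12)@np.diag([-1,-1,1])
plan([(W(226,70),R,5,4.4),(W(226,35),R,3,4.4)])
g=arm.get_image("scene");cv2.imwrite("pics/s4.png",cv2.resize(g[90:300,100:310,::-1],None,fx=2.8,fy=2.8))
print(proj('scene',[W(226,35),W(226,35,33),W(226,35,-33)])-[100,90])
```

```text
9.4 [0.5284 0.2617 0.162 ] [-0.2373  0.5525 -0.6662  1.6904  0.5913  1.1732  0.3524] [-0.0833 -0.0551  0.3483]
5 x [4.4, [0.26, 0.43, 2.15], [0.0, -0.001, -0.0]]
->TCP [0.5279 0.2616 0.0515]
3 x [4.4, [0.14, 0.23, 1.14], [0.0, 0.0, 0.0]]
->TCP [0.5279 0.2616 0.0165]
[[ 92.7484  90.1108]
 [104.9095  83.914 ]
 [ 80.4264  96.3885]]
```

View pics/s4.png

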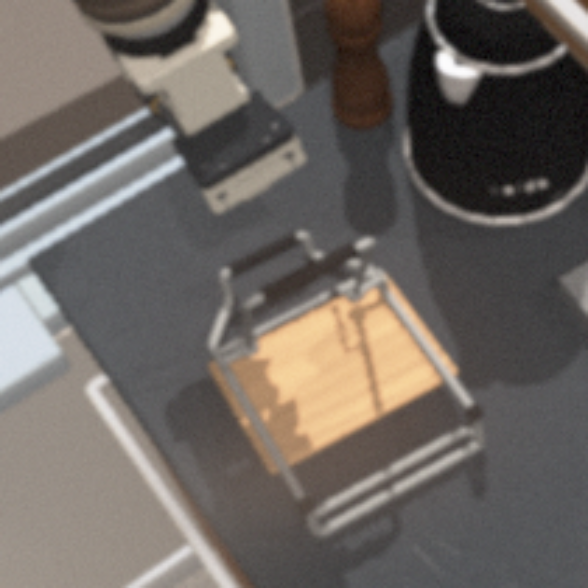

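The grip sleeve is at crop (265,254) and was predicted at (260,252), so I'm descending onto it.

Request:
send_rows --increments '[[4.4, [0.25, 0.45, 2.15], [0, 0, 0]], [4.4, [0.25, 0.45, 2.15], [0, 0, 0]], [4.4, [0.25, 0.45, 2.15], [0, 0, 0]], [4.4, [0.25, 0.45, 2.15], [0, 0, 0]], [4.4, [0.25, 0.45, 2.15], [0, 0, 0]]]'

```text
clock: 9.95
position: [0.5296, 0.2617, 0.0525]
ee_rot: [0.145, 3.015, -0.307]
force: [0.9, -0.3, -0.4]
width: 0.479
gripper_force: 0.0
```

Request:
send_rows --increments '[[4.4, [0.15, 0.2, 1.1], [0, 0, 0]], [4.4, [0.15, 0.2, 1.1], [0, 0, 0]], [4.4, [0.15, 0.2, 1.1], [0, 0, 0]], [4.4, [0, 0, 0], [0, 0, 0]]]'

```text
clock: 10.35
position: [0.5282, 0.2616, 0.0177]
ee_rot: [0.143, 3.017, -0.309]
force: [0.3, 0.5, 0.4]
width: 0.48
gripper_force: 0.0
```

Request:
send_rows --increments '[[0.4, [0, 0, 0], [0, 0, 0]], [0.4, [0, 0, 0], [0, 0, 0]], [0.4, [0, 0, 0], [0, 0, 0]], [0.4, [0, 0, 0], [0, 0, 0]], [0.4, [0, 0, 0], [0, 0, 0]]]' --force 45

```text
clock: 10.85
position: [0.5288, 0.2623, 0.0189]
ee_rot: [0.143, 3.016, -0.307]
force: [-0.4, -0.3, 1.7]
width: 0.118
gripper_force: 45.0
```

Request:
send_rows --increments '[[0.4, [0, 0, 0], [0, 0, 0]], [0.4, [0, 0, 0], [0, 0, 0]], [0.4, [0, 0, 0], [0, 0, 0]]]' --force 45

```text
clock: 11.15
position: [0.5288, 0.2624, 0.0188]
ee_rot: [0.143, 3.016, -0.307]
force: [-0.2, 0.5, 3.3]
width: 0.118
gripper_force: 45.0
```

```bash
cat >> h.py <<'E'
PTS=[((8,0),0),((-10,9),0),((0,53),7),((103,191),6)]
def roll(phis):
    """handle path (y,z mm) with rolling without slip"""
    rot=lambda f,v:np.array([np.cos(f)*v[0]-np.sin(f)*v[1],np.sin(f)*v[0]+np.cos(f)*v[1]])
    out=[];k=0;f0=0;c=np.array([8.,0.])
    o=np.zeros(2)
    fs=np.arange(0,phis[-1]+1e-6,.002);res=[]
    for f in fs:
        low=[rot(f,v)[1]-r for v,r in PTS];j=int(np.argmin(low))
        v,r=PTS[j]
        if f==0: oy=0.
        else:
            if j!=k: k=j
            # centre of contact stays (ball: rolls/slides, taken as sliding-free centre shift r*df)
            oy=cy[j]-rot(f,v)[0]-(r*.002 if r else 0)
        oz=-low[j]
        cy=[oy+rot(f,q[0])[0] for q in PTS]
        h=rot(f,(226,35))+[oy,oz];res.append((f,h[0],h[1],j,cy[2],oz+rot(f,(0,53))[1],oy+rot(f,(103,191))[0],oz+rot(f,(103,191))[1]))
    res=np.array(res);return np.array([res[np.argmin(abs(res[:,0]-p))] for p in phis])
E
python3 - <<'E'
from h import *
s=arm.observe();R=Ro.from_rotvec(s['ee_rot']).as_matrix();g=s['position']-R[:,2]*.019
print(s['clock'],g,s['force'],s['width']*92,"stand",(g-W(0,0))@np.c_[ex,ey,ez]*1e3)
print(roll(np.r_[0:2.2:.2,1.7,2.22,2.25]))
E
```

```text
11.15 [0.5269 0.2663 0.0373] [-0.2441  0.4547  3.3424] 10.81226447562906 stand [  0.807  226.809   37.3098]
[[   0.      226.       35.        0.        0.       53.      103.
   191.    ]
 [   0.2     214.7011   77.6122    0.      -10.37     50.3542   63.1605
   206.0663]
 [   0.4     195.1617  117.1303    0.      -20.0077   45.7009   21.1219
   212.9174]
 [   0.6     167.9739  154.7143    1.      -28.7155   41.9612  -21.6266
   214.0157]
 [   0.8     133.6469  187.4104    1.      -36.7212   37.8287  -63.9555
   207.8619]
 [   1.       93.5085  212.635     1.      -43.7463   32.188  -104.2181
   193.4212]
 [   1.2      49.1588  229.3825    1.      -49.5107   25.2641 -140.8093
   171.2695]
 [   1.4       2.366   236.9853    1.      -53.7847   17.3331 -172.2701
   142.2898]
 [   1.6     -45.0046  235.1402    1.      -56.3978    8.711  -197.3465
   107.6375]
 [   1.8     -91.6492  231.1792    2.      -57.8308    7.     -215.6236
    75.9524]
 [   2.     -136.9126  219.9919    2.      -59.2308    7.     -227.577
    43.2294]
 [   1.7     -68.3997  233.4354    2.      -57.1308    7.     -207.2515
    91.3609]
 [   2.22   -183.0616  198.2877    3.      -60.7709    7.382  -232.9659
     6.    ]
 [   2.25   -189.0318  199.6981    3.      -61.0699   12.5464 -233.1459
     6.    ]]
```

Run:
```python
from h import *
for r in(200,250,290):
    im=cv2.imread("pics/top0.png");row=im[r,330:470].astype(int).sum(1);c=330+int(np.argmax(row>480));print(r,c,ray('top',(c,r),0)[:2],ray('top',(c,r),.01)[:2])
print(ray('scene',(297,383),0), "onion",ray('top',(390,190),.035))
print("leg end",W(-239,6),W(-239,6,50),W(-239,6,-50),"feet end",W(-61,0,75),W(-61,0,-75))
s=arm.observe();R=Ro.from_rotvec(s['ee_rot']).as_matrix()
g=s['position']-R[:,2]*.019;R1=R
# leans over the path: robot lean .12->.28, y lean .2->.1
ph=np.r_[.08:2.24:27j];h=roll(ph);p=s['position'];i=0
for f,y,z in h[:,:3]:
    a=min(f/1.2,1);R2=RT(.2-.1*a,.12+.16*a)@np.diag([-1,-1,1])
    pn=g+((y-226)*ey+(z-35)*ez)/1e3+R2[:,2]*.019
    d=R1.T@(pn-p)*100;w=Ro.from_matrix(R1.T@R2).as_rotvec();p,R1=pn,R2
    print(round(f,2),d.round(2),w.round(3),pn.round(3))
```

```text
200 405 [ 0.6551 -0.2356] [ 0.6536 -0.2325]
250 408 [ 0.5359 -0.2354] [ 0.5355 -0.2324]
290 409 [ 0.4425 -0.2327] [ 0.443  -0.2296]
[ 0.4413 -0.2404  0.    ] onion [ 0.6739 -0.1909  0.035 ]
leg end [ 0.4782 -0.1969  0.006 ] [ 0.528  -0.2021  0.006 ] [ 0.4285 -0.1918  0.006 ] feet end [ 0.5711 -0.0276  0.    ] [ 0.4219 -0.0122  0.    ]
0.08 [-0.22 -0.67 -1.62] [-0.004 -0.013 -0.003] [0.529 0.259 0.036]
0.16 [-0.24 -0.83 -1.64] [-0.007 -0.011  0.001] [0.528 0.254 0.054]
0.25 [-0.24 -0.93 -1.53] [-0.007 -0.011  0.001] [0.528 0.248 0.071]
0.33 [-0.25 -1.07 -1.48] [-0.007 -0.011  0.001] [0.527 0.24  0.088]
0.41 [-0.25 -1.16 -1.36] [-0.007 -0.011  0.001] [0.527 0.231 0.103]
0.5 [-0.26 -1.3  -1.36] [-0.007 -0.011  0.001] [0.526 0.22  0.119]
0.58 [-0.27 -1.39 -1.33] [-0.007 -0.011  0.001] [0.525 0.209 0.135]
0.66 [-0.27 -1.53 -1.24] [-0.007 -0.011  0.001] [0.524 0.196 0.149]
0.74 [-0.25 -1.58 -1.1 ] [-0.007 -0.011  0.001] [0.522 0.182 0.163]
0.83 [-0.24 -1.7  -1.  ] [-0.007 -0.011  0.002] [0.521 0.166 0.175]
0.91 [-0.22 -1.73 -0.84] [-0.007 -0.011  0.002] [0.52  0.15  0.186]
0.99 [-0.2  -1.8
[... 251 characters left out ...]
216]
1.33 [-0.04 -1.94 -0.14] [0. 0. 0.] [0.511 0.059 0.219]
1.41 [ 0.   -1.99  0.01] [0. 0. 0.] [0.509 0.039 0.221]
1.49 [ 0.05 -1.94  0.17] [0. 0. 0.] [0.507 0.02  0.221]
1.58 [ 0.09 -1.96  0.33] [0. 0. 0.] [0.505 0.    0.22 ]
1.66 [ 0.11 -1.89  0.39] [0. 0. 0.] [ 0.503 -0.019  0.218]
1.74 [ 0.08 -1.94  0.28] [0. 0. 0.] [ 0.501 -0.039  0.217]
1.82 [ 0.12 -1.87  0.42] [0. 0. 0.] [ 0.499 -0.058  0.214]
1.91 [ 0.16 -1.87  0.57] [0. 0. 0.] [ 0.497 -0.077  0.21 ]
1.99 [ 0.2  -1.77  0.7 ] [0. 0. 0.] [ 0.495 -0.095  0.205]
2.07 [ 0.25 -1.75  0.85] [0. 0. 0.] [ 0.493 -0.113  0.198]
2.16 [ 0.28 -1.63  0.96] [0. 0. 0.] [ 0.491 -0.13   0.189]
2.24 [ 0.21 -1.62  0.74] [0. 0. 0.] [ 0.489 -0.147  0.183]
```

Request:
send_rows --increments '[[0.4, [-0.1, -0.35, -0.8], [-0.002, -0.006, -0.002]], [0.4, [-0.1, -0.35, -0.8], [-0.002, -0.006, -0.001]], [0.4, [-0.25, -0.85, -1.65], [-0.007, -0.011, 0.001]], [0.4, [-0.25, -0.95, -1.55], [-0.007, -0.011, 0.001]], [0.4, [-0.25, -1.05, -1.5], [-0.007, -0.011, 0.001]]]'

```text
clock: 11.65
position: [0.5265, 0.2388, 0.0886]
ee_rot: [0.131, 2.974, -0.27]
force: [0.7, 2.2, -2.8]
width: 0.116
gripper_force: 45.0
```

Request:
send_rows --increments '[[0.4, [-0.25, -1.15, -1.35], [-0.007, -0.011, 0.001]], [0.4, [-0.25, -1.3, -1.35], [-0.007, -0.011, 0.001]], [0.4, [-0.25, -1.4, -1.35], [-0.007, -0.011, 0.001]], [0.4, [-0.25, -1.55, -1.25], [-0.007, -0.011, 0.001]], [0.4, [-0.25, -1.6, -1.1], [-0.007, -0.011, 0.001]]]'

```text
clock: 12.15
position: [0.5216, 0.1811, 0.1647]
ee_rot: [0.125, 2.92, -0.214]
force: [0.4, 1.4, -0.8]
width: 0.116
gripper_force: 45.0
```

Request:
send_rows --increments '[[0.4, [-0.25, -1.7, -1], [-0.007, -0.011, 0.002]], [0.4, [-0.2, -1.75, -0.85], [-0.007, -0.011, 0.002]], [0.4, [-0.2, -1.85, -0.75], [-0.007, -0.011, 0.002]], [0.4, [0, 0, 0], [0, 0, 0]]]'

```text
clock: 12.55
position: [0.5174, 0.1307, 0.199]
ee_rot: [0.129, 2.886, -0.185]
force: [-0.7, 3.6, 3.8]
width: 0.115
gripper_force: 45.0
```

Run:
```python
from h import *
s=arm.observe();print(s['clock'],s['position'],s['joints'],s['force'],s['width']*92)
g=arm.get_image("scene");cv2.imwrite("pics/s5.png",cv2.resize(g[110:340,130:360,::-1],None,fx=2.5,fy=2.5))
```

```text
12.55 [0.5174 0.1307 0.199 ] [ 0.0567  0.3049 -0.6985  1.9596  0.5785  0.9054  0.5199] [-0.7104  3.5933  3.8334] 10.560002608592857
```

View pics/s5.png

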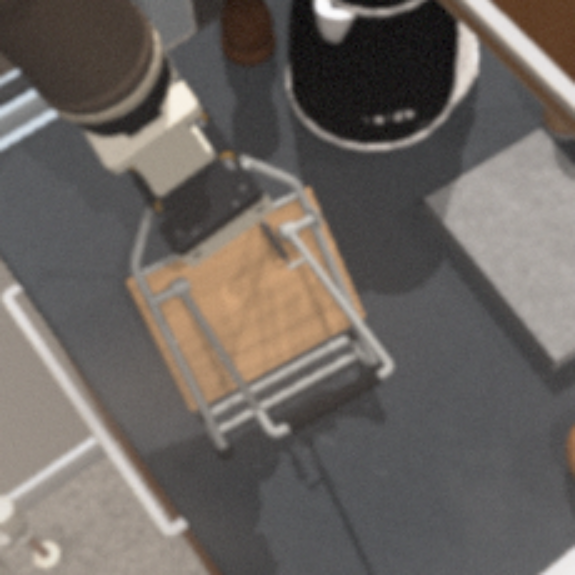

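The stand is rising evenly with the leg open, and the forces are small. Next is the slow part over the top.

Request:
send_rows --increments '[[0.4, [-0.2, -1.85, -0.6], [-0.007, -0.011, 0.002]], [0.4, [-0.15, -1.95, -0.45], [-0.007, -0.011, 0.002]], [0.4, [-0.1, -1.95, -0.3], [-0.003, -0.005, 0.001]], [0.4, [-0.05, -1.95, -0.15], [0, 0, 0]], [0.4, [0, -1.5, 0], [0, 0, 0]]]'

```text
clock: 13.1
position: [0.5097, 0.0427, 0.2243]
ee_rot: [0.126, 2.859, -0.16]
force: [-6.8, 2.5, 17.9]
width: 0.116
gripper_force: 45.0
```

Request:
send_rows --increments '[[0.4, [0, -1.1, 0.05], [0, 0, 0]], [0.4, [0.02, -1.1, 0.1], [0, 0, 0]], [0.4, [0.05, -1.1, 0.15], [0, 0, 0]], [0.4, [0.05, -1.1, 0.2], [0, 0, 0]], [0.4, [0, 0, 0], [0, 0, 0]]]'

```text
clock: 13.6
position: [0.5056, -0.0039, 0.2238]
ee_rot: [0.131, 2.859, -0.165]
force: [-11.0, -2.4, 26.0]
width: 0.116
gripper_force: 45.0
```

```bash
cat > st.py <<'E'
from h import *
s=arm.observe();R=Ro.from_rotvec(s['ee_rot']).as_matrix();g=s['position']-R[:,2]*.019
st=(g-np.array([.5269,.2663,.0373]))@np.c_[ex,ey,ez]*1e3+[0,226,35]
ph=np.arange(0,2.26,.02);h=roll(ph);i=np.argmin(abs(h[:,1]-st[1]))
print(s['clock'],"stand",st,"phi",ph[i],"model z",h[i,2],"F",s['force'],"T",s['ft_torque'],s['width']*92)
print(s['joints']);print("1cm along stand y, z in tool:",R.T@ey,R.T@ez)
E
python3 st.py
```

```text
13.6 stand [  1.3298 -43.1105 239.6915] phi 1.6 model z 235.1401827379617 F [-11.0297  -2.4084  26.0104] T [-0.9232  0.9512 -0.3771] 10.712723271408787
[ 0.3742  0.1676 -0.6759  2.0458  0.4329  0.7827  0.9147]
1cm along stand y, z in tool: [-0.0254  0.9949 -0.0973] [-0.2761 -0.1005 -0.9558]
```

Pushing down at 26 N means the ledge corner sits a few mm proud of my model, so I'm easing up by 4 mm.

Request:
send_rows --increments '[[0.4, [-0.06, -0.02, -0.25], [0, 0, 0]], [0.4, [-0.06, -0.02, -0.2], [0, 0, 0]], [0.4, [0, 0, 0], [0, 0, 0]]]'

```text
clock: 13.9
position: [0.504, -0.0017, 0.2252]
ee_rot: [0.127, 2.864, -0.161]
force: [0.6, 0.4, -3.9]
width: 0.115
gripper_force: 45.0
```

```bash
python3 st.py
```

```text
13.9 stand [ -0.4029 -41.1208 241.1049] phi 1.58 model z 235.75071244871364 F [ 0.5566  0.3891 -3.9056] T [0.3377 0.4416 0.01  ] 10.60839977674735
[ 0.3762  0.1658 -0.6795  2.0423  0.4219  0.7898  0.9247]
1cm along stand y, z in tool: [-0.0274  0.9952 -0.094 ] [-0.271  -0.098  -0.9576]
```

Request:
send_rows --increments '[[0.4, [0.03, -0.65, 0.1], [0, 0, 0]], [0.4, [0.04, -0.65, 0.13], [0, 0, 0]], [0.4, [0.05, -0.65, 0.15], [0, 0, 0]], [0.4, [0.05, -0.65, 0.15], [0, 0, 0]], [0.4, [0, 0, 0], [0, 0, 0]]]'

```text
clock: 14.4
position: [0.5014, -0.0293, 0.2222]
ee_rot: [0.13, 2.864, -0.161]
force: [0.1, -0.2, -6.5]
width: 0.111
gripper_force: 45.0
```

```bash
python3 st.py
```

```text
14.4 stand [ -0.1055 -68.8254 238.1157] phi 1.7 model z 233.43544805957734 F [ 0.0585 -0.1976 -6.4555] T [ 0.4379  0.5643 -0.016 ] 10.237092100526498
[ 0.4306  0.1587 -0.6639  2.0566  0.4018  0.7626  0.9992]
1cm along stand y, z in tool: [-0.0254  0.9952 -0.0945] [-0.2714 -0.0978 -0.9575]
```

Nearly the whole weight is now on the gripper, so I'm lowering it back onto its feet.

Request:
send_rows --increments '[[0.4, [0.05, 0.02, 0.17], [0, 0, 0]], [0.4, [0.05, 0.02, 0.17], [0, 0, 0]], [0.4, [0, 0, 0], [0, 0, 0]]]'

```text
clock: 14.7
position: [0.5047, -0.0275, 0.2213]
ee_rot: [0.127, 2.857, -0.16]
force: [3.6, -2.7, 7.5]
width: 0.12
gripper_force: 45.0
```

```bash
python3 st.py
```

```text
14.7 stand [  2.8454 -66.7903 237.1804] phi 1.7 model z 233.43544805957734 F [ 3.561  -2.6665  7.4645] T [-0.3913 -0.6167 -0.0474] 11.021484397860698
[ 0.4254  0.1622 -0.6633  2.0575  0.4113  0.754   0.9889]
1cm along stand y, z in tool: [-0.0274  0.9953 -0.093 ] [-0.2781 -0.0969 -0.9556]
```

Request:
send_rows --increments '[[0.4, [0.03, -0.6, 0.08], [0, 0, 0]], [0.4, [0.03, -0.6, 0.1], [0, 0, 0]], [0.4, [0.03, -0.6, 0.1], [0, 0, 0]], [0.4, [0.03, -0.6, 0.12], [0, 0, 0]], [0.4, [0, 0, 0], [0, 0, 0]]]'

```text
clock: 15.2
position: [0.4996, -0.053, 0.2174]
ee_rot: [0.129, 2.862, -0.161]
force: [2.5, -0.5, 4.4]
width: 0.116
gripper_force: 45.0
```

```bash
python3 st.py
python3 - <<'E'
from h import *
im=arm.get_image("scene").astype(int);m=((im[:,:,0]-im[:,:,2]>45)&(im[:,:,0]>110)).astype(np.uint8);m[:130]=0;m[290:]=0;m[:,330:]=0
c=max(cv2.findContours(m,0,2)[0],key=cv2.contourArea);print(cv2.contourArea(c),cv2.approxPolyDP(c,5,True)[:,0].tolist())
E
```

```text
15.2 stand [  0.4145 -92.6038 233.296 ] phi 1.8 model z 231.17920228294767 F [ 2.4684 -0.4902  4.3841] T [ 0.0311 -0.5119 -0.0293] 10.700184594032104
[ 0.4762  0.1582 -0.6497  2.07    0.3894  0.734   1.0615]
1cm along stand y, z in tool: [-0.0258  0.9952 -0.094 ] [-0.2729 -0.0975 -0.9571]
20.5 [[229, 283], [230, 289]]
```

Request:
send_rows --increments '[[0.4, [0.05, -0.56, 0.15], [0, 0, 0]], [0.4, [0.05, -0.56, 0.16], [0, 0, 0]], [0.4, [0.05, -0.56, 0.18], [0, 0, 0]], [0.4, [0.05, -0.56, 0.19], [0, 0, 0]], [0.4, [0, 0, 0], [0, 0, 0]]]'

```text
clock: 15.75
position: [0.4982, -0.0759, 0.2134]
ee_rot: [0.129, 2.86, -0.161]
force: [2.8, -2.3, 8.2]
width: 0.117
gripper_force: 45.0
```

```bash
python3 st.py
```

```text
15.75 stand [   1.4092 -115.5531  229.2803] phi 1.9000000000000001 model z 226.68303202089876 F [ 2.7641 -2.251   8.2162] T [-0.4531 -0.9474 -0.0853] 10.736436831349007
[ 0.5191  0.1601 -0.6354  2.079   0.3781  0.7087  1.1219]
1cm along stand y, z in tool: [-0.0263  0.9952 -0.0941] [-0.2751 -0.0977 -0.9564]
```

Request:
send_rows --increments '[[0.4, [0.05, -0.56, 0.16], [0, 0, 0]], [0.4, [0.05, -0.56, 0.18], [0, 0, 0]], [0.4, [0.05, -0.56, 0.19], [0, 0, 0]], [0.4, [0.06, -0.55, 0.2], [0, 0, 0]], [0.4, [0, 0, 0], [0, 0, 0]]]'

```text
clock: 16.25
position: [0.4954, -0.099, 0.2077]
ee_rot: [0.129, 2.861, -0.161]
force: [2.2, -4.1, 7.4]
width: 0.117
gripper_force: 45.0
```

```bash
python3 st.py
```

```text
16.25 stand [   0.9824 -138.7695  223.5453] phi 2.0 model z 219.99186152045263 F [ 2.2229 -4.0803  7.4002] T [-0.5363 -0.7851 -0.1622] 10.759002825133841
[ 0.5615  0.1659 -0.6212  2.088   0.3679  0.6845  1.181 ]
1cm along stand y, z in tool: [-0.026   0.9952 -0.0944] [-0.2742 -0.0979 -0.9567]
```

Request:
send_rows --increments '[[0.4, [0.07, -0.56, 0.23], [0, 0, 0]], [0.4, [0.07, -0.55, 0.25], [0, 0, 0]], [0.4, [0.08, -0.55, 0.27], [0, 0, 0]], [0.4, [0.08, -0.54, 0.28], [0, 0, 0]], [0.4, [0, 0, 0], [0, 0, 0]]]'

```text
clock: 16.75
position: [0.493, -0.1221, 0.1991]
ee_rot: [0.13, 2.861, -0.162]
force: [4.0, -4.2, 7.1]
width: 0.118
gripper_force: 45.0
```

```bash
python3 st.py
```

```text
16.75 stand [   0.9403 -162.0356  214.9875] phi 2.12 model z 209.16069598373477 F [ 3.9531 -4.207   7.1022] T [-0.8683 -0.8174 -0.2246] 10.824512047190138
[ 0.6008  0.1784 -0.6056  2.0983  0.3661  0.6545  1.2319]
1cm along stand y, z in tool: [-0.0258  0.9952 -0.0948] [-0.2742 -0.0982 -0.9566]
```

Request:
send_rows --increments '[[0.4, [0.08, -0.47, 0.27], [0, 0, 0]], [0.4, [0.08, -0.47, 0.28], [0, 0, 0]], [0.4, [0.08, -0.47, 0.28], [0, 0, 0]], [0.4, [0, 0, 0], [0, 0, 0]]]'

```text
clock: 17.15
position: [0.4915, -0.1371, 0.192]
ee_rot: [0.13, 2.861, -0.162]
force: [3.9, -6.1, 8.1]
width: 0.115
gripper_force: 45.0
```

```bash
python3 st.py
```

```text
17.15 stand [   1.0426 -177.1089  207.8744] phi 2.2 model z 200.3132073738236 F [ 3.8505 -6.1348  8.0754] T [-1.0679 -0.8818 -0.2787] 10.583870900939075
[ 0.6244  0.1901 -0.5947  2.1056  0.3696  0.632   1.2602]
1cm along stand y, z in tool: [-0.0257  0.9951 -0.0951] [-0.2745 -0.0985 -0.9565]
```

Request:
send_rows --increments '[[0.4, [0.07, -0.4, 0.22], [0, 0, 0]], [0.4, [0.07, -0.38, 0.24], [0, 0, 0]], [0.4, [0.06, -0.35, 0.22], [0, 0, 0]], [0.4, [0, 0, 0], [0, 0, 0]]]'

```text
clock: 17.55
position: [0.4899, -0.1487, 0.1858]
ee_rot: [0.13, 2.861, -0.162]
force: [2.8, -6.0, 6.0]
width: 0.118
gripper_force: 45.0
```

```bash
python3 st.py
```

```text
17.55 stand [   0.6404 -188.8323  201.6737] phi 2.24 model z 199.2472702593617 F [ 2.7908 -5.969   6.0024] T [-1.0115 -0.6948 -0.2957] 10.865199449683397
[ 0.643   0.2007 -0.5865  2.1113  0.3728  0.6144  1.2822]
1cm along stand y, z in tool: [-0.0257  0.9952 -0.0949] [-0.2738 -0.0983 -0.9568]
```

Request:
send_rows --increments '[[0.4, [0.04, -0.24, 0.15], [0, 0, 0]], [0.4, [0.04, -0.24, 0.15], [0, 0, 0]], [0.4, [0, 0, 0], [0, 0, 0]]]'

```text
clock: 17.85
position: [0.4892, -0.1535, 0.183]
ee_rot: [0.129, 2.862, -0.162]
force: [3.2, -5.7, 4.7]
width: 0.115
gripper_force: 45.0
```

Request:
send_rows --increments '[[0.4, [0.04, -0.22, 0.15], [0, 0, 0]], [0.4, [0, 0, 0], [0, 0, 0]]]'

```text
clock: 18.05
position: [0.4897, -0.1548, 0.1821]
ee_rot: [0.128, 2.86, -0.16]
force: [2.9, -2.2, 6.0]
width: 0.116
gripper_force: 45.0
```

```bash
python3 st.py
```

```text
18.05 stand [   1.0815 -194.9438  197.9889] phi 2.24 model z 199.2472702593617 F [ 2.8588 -2.216   6.0364] T [-0.4455 -0.6878 -0.2048] 10.679112257064839
[ 0.6536  0.2078 -0.5826  2.1141  0.375   0.6027  1.295 ]
1cm along stand y, z in tool: [-0.027   0.9952 -0.0936] [-0.2746 -0.0974 -0.9566]
```

Request:
send_rows --increments '[[0.4, [0.04, -0.1, 0.15], [0, 0, 0]], [0.4, [0, 0, 0], [0, 0, 0]], [0.4, [0, 0, 0], [0, 0, 0]]]'

```text
clock: 18.35
position: [0.491, -0.155, 0.1817]
ee_rot: [0.125, 2.858, -0.16]
force: [2.7, 0.7, 12.1]
width: 0.114
gripper_force: 45.0
```

```bash
python3 st.py;python3 - <<'E'
from h import *
for n in("top","scene"):
    im=arm.get_image(n);cv2.imwrite(f"pics/{n}9.png",im[:,:,::-1])
# where final feet / leg bar should show up if set up with handle here
s=arm.observe();R=Ro.from_rotvec(s['ee_rot']).as_matrix();h=s['position']-R[:,2]*.019;h[2]=0
f=h+.122*ey;l=h-.050*ey
P=[f+.075*ex+.007*ez,f-.075*ex+.007*ez,l+.038*ex+.006*ez,l-.038*ex+.006*ez,l+.05*ex+.006*ez,l-.05*ex+.006*ez];print(np.array(P))
for n in("top","scene"):
    im=cv2.imread(f"pics/{n}9.png");g=cv2.cvtColor(im,cv2.COLOR_BGR2GRAY)
    print(n,proj(n,P).round(1).tolist())
    for q in proj(n,P)[[0,1,4,5]]:
        x,y=q.round().astype(int);print((x,y));print(g[y-10:y+11:2,x-12:x+13:2])
E
```

```text
18.35 stand [   2.3202 -194.9515  197.548 ] phi 2.24 model z 199.2472702593617 F [ 2.6868  0.6656 12.1223] T [ 0.2075 -0.9762  0.065 ] 10.49950660363698
[ 0.6536  0.2094 -0.5824  2.1144  0.3771  0.5984  1.2946]
1cm along stand y, z in tool: [-0.0284  0.9953 -0.0928] [-0.2772 -0.097  -0.9559]
[[ 0.573  -0.039   0.007 ]
 [ 0.4238 -0.0236  0.007 ]
 [ 0.5186 -0.2063  0.006 ]
 [ 0.443  -0.1985  0.006 ]
 [ 0.5305 -0.2076  0.006 ]
 [ 0.431  -0.1973  0.006 ]]
top [[325.0, 236.5], [320.8, 301.8], [397.1, 257.7], [395.4, 290.5], [397.3, 252.6], [395.2, 295.7]]
(np.int64(325), np.int64(236))
[[ 89  87  88  87  86  85  88  87  86  88  86  86  89]
 [ 88  90  86  85  88  88  86  88  86  86  87  86  88]
 [ 81  84  84  85  88  86  87  86  87  88 118 158 164]
 [ 52  70  94  89  89  89  83  83  89  89 151 162 177]
 [ 77 140 186 164 150 163 108 133 161 158 182 165 179]
 [197  85  99 104 114 134 130 136 132 126 163 162 153]
 [195  59  53  52  52  51  41  50  63  67 162 163 171]
 [179  54  51  50  57  60  66  67  70  77 163 168 174]
 [169  52  54  56  56  59  53  81  87  95 164 172 176]
 [165  55  56  74
[... 3955 characters left out ...]
13 177]
 [ 83  75  81  83  94  97 104 100 101 104 137 194 226]]
(np.int64(280), np.int64(368))
[[ 69  70  67  79 126 111  73  70  73  71  59  60  68]
 [ 70  70  72  72 117 131  89  69  66  61  56  61  64]
 [ 70  66  72  67  93 126 110  70  69  55  55  59  66]
 [ 66  69  70  68  76 118 128  89 117  91  57  65  87]
 [ 68  68  68  67  69  91 130 134 143 106  64  71  86]
 [ 70  70  68  68  70  70  94 114  94  76  78  76  77]
 [ 68  67  71  70  71  68  69  69  71  75  75  75  75]
 [ 70  71  69  73  73  70  70  74  68  79  75  79  74]
 [ 72  72  70  76  73  71  71  71  72  77  75  81  86]
 [ 70  71  71  72  72  71  74  74  75  80  78  79  87]
 [ 78  73  69  72  73  73  74  69  77  79  76  75  75]]
```

The handle height above its lying height is now 197.5 mm (nominal 198), and the downward and -y resistance has just risen, so the leg is down. I'll relax the grip briefly so the stand settles level, then regrip.

Request:
send_rows --increments '[[0.4, [0, 0, 0], [0, 0, 0]], [0.4, [0, 0, 0], [0, 0, 0]], [0.4, [0, 0, 0], [0, 0, 0]]]' --force 5

```text
clock: 18.75
position: [0.4898, -0.1552, 0.1807]
ee_rot: [0.126, 2.86, -0.16]
force: [2.5, -0.5, 6.3]
width: 0.128
gripper_force: 5.0
```

```bash
python3 st.py
python3 - <<'E'
from h import *
from scipy.optimize import least_squares
# sharp-corner candidates near leg ends and feet, both views; print compact ascii of leg area
for n,(x0,x1,y0,y1) in(("top",(380,412,240,310)),("scene",(278,342,322,372))):
    g=cv2.cvtColor(arm.get_image(n),cv2.COLOR_RGB2GRAY)
    print(n,x0)
    for y in range(y0,y1,2):print(y,"".join(" .:-=+*#%@"[min(9,int(v)//26)] for v in g[y,x0:x1]))
E
```

```text
18.75 stand [   1.1634 -195.3381  196.5697] phi 2.24 model z 199.2472702593617 F [ 2.4774 -0.4513  6.3307] T [ 0.0005 -0.8375 -0.0163] 11.765333090601901
[ 0.6538  0.21   -0.5818  2.1159  0.3773  0.5989  1.2947]
1cm along stand y, z in tool: [-0.028   0.9953 -0.093 ] [-0.2747 -0.0971 -0.9566]
top 380
240 ##*=----------------------+%@@@@
242 *###+---------------------+%%@@@
244 =+###*=-------------------+#%@@@
246 --+*##*=-------------------*%@@@
248 ===+**+-:------------------*%@@@
250 --==-:...:=###**+++=-------*%@@@
252 :::::....:=*****####+------*%@@@
254 ------::::-------=*##+-----*%@@@
256 :::::---------::::-==-:----*%@@@
258 :::::::::---:::.......:----*%@@@
260 :::::::::::::::.......:----+#%@@
262 :::::.................:-----*#%@
264 ::::==::::::..........::::--*+::
266 +++==+-:::::::::::::::::--=====:
268 ----=+-:::::::::::::::-=++++==+=
270 .:.:-:::::::::::::::::::------=-
272 ::..::::.................:::::::
274 ::::::::::.:::::::=*********+++=
276 ::::...:...:..::::+#%@@%%#%%@%#+
278 :::.............::=+***+==-::.:-
280 :::.............:::-=-..:-=+**#%
282 :::..:...........
[... 1531 characters left out ...]
+*#%%%%%%%
352 ::::::::::::::::::::::::::::-----::-----------=---=+*#%%%%%%%%%%
354 ::::::::::::::--::::::---:::--:-:-------=---=---=+*#%%%%%%%%%%%%
356 -::::::::::::----::::-----::::---------------==+*%%%%%%%%%%%%%%%
358 =-:::::::::::::::::::---:::::-------------==+*#%%%%%%%%%%%%%%%%%
360 =--:::::::::::::::--:::::::-------------==+*#%%@%%%%%@%%%%%%%%@%
362 +==::::::::::::::::::::-----:---------=+*#%%%%@@@@@%%@%%%%%%%%%%
364 =+=---==-:::::-:-:::::-----:--------=+#%%%@%@@@@@@@@@@%%%%%%%%@%
366 -=+++++=-:::::-----::::::--------=+#%%%%%%%%@@@@@@@@@%@%@@%%%%%%
368 --=====--::::::---::::-:-------+*#%%%@%%%@%%@@%@%@%@@@@@%@%@%%@%
370 ::::-::::::::::::::::--::---=+#%%%%%%%@@@%@@%@@@@@@@@%@%@%%@@@%%
```

With the light grip the horizontal force has dropped to about 0 while 6 N still presses down. Before leg contact it was -6 N, so the leg and feet now carry the load. Regripping.

Request:
send_rows --increments '[[0.4, [0.02, 0, 0.05], [0, 0, 0]], [0.4, [0, 0, 0], [0, 0, 0]], [0.4, [0, 0, 0], [0, 0, 0]], [0.4, [0, 0, 0], [0, 0, 0]], [0.4, [0, 0, 0], [0, 0, 0]]]' --force 45

```text
clock: 19.35
position: [0.4903, -0.1552, 0.1806]
ee_rot: [0.126, 2.859, -0.16]
force: [3.8, 1.0, 8.3]
width: 0.112
gripper_force: 45.0
```

```bash
python3 st.py
```

```text
19.35 stand [   1.688  -195.2741  196.5013] phi 2.24 model z 199.2472702593617 F [3.7883 1.0336 8.2657] T [ 0.0126 -1.0495  0.0319] 10.283050387036017
[ 0.6532  0.2104 -0.5815  2.1159  0.3784  0.5973  1.2935]
1cm along stand y, z in tool: [-0.0281  0.9953 -0.0929] [-0.2759 -0.0971 -0.9563]
```

```bash
python3 -c "from cell import arm;print(arm.sign_off())"
```

```text
the job is handed in; nothing more can be done
None
```

I opened the leg to its stop and eased the stand up and over; force and height readings say it rests on its feet and leg, still held by the grip at 45 N and pressed down about 8 N, but I took no final picture; I also slid it 50 mm first, clear of the window side, and handed in at about 19 s.

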